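# Find where the tester's loading dial rubs

### The job

The loading dial with the red knob rubs on something hidden beneath it, less than half a turn clockwise (seen from above) of where its knob now stands. Turn that dial slowly, feel for the place where the drag clearly rises, and leave the dial standing there, within the stiff stretch, so that the fitter can see where it rubs. Leave the dial with the blue knob alone.

Things in the scene. Friction and masses are not known exactly. Their poses are not given: they have to be found in the camera images.
- dial_red: black disc, 160 mm across, 14 mm thick, turning flat on a fixed grey base 180 mm square. Origin: centre of its top face, on the turning axis, 55 mm above the table; z up, x points to its red knob (a white line shows it). Seven yellow and black parts 12 mm high stand on its rim, none within 55 degrees of the knob; central nut 8 mm high. No end stops; it stays where it is left.
- red_knob (a point): red knob of that dial: upright cylinder, 22 mm diameter, spinning freely on its own pin 60 mm from the dial's axis, reaching from 66 to 114 mm above the table. This point is on the knob's axis, 95 mm above the table, a good height to grip from above.
- red_axis (a point): point on the red dial's turning axis, 95 mm above the table. Turning freely takes about 1 N at the knob; on the rubbing spot 12 to 18 N more, over a stretch of about 30 degrees, then it is free again (the spot is no stop). The middle of the stretch lies 40 to 132 degrees clockwise, seen from above, of where the knob stands at the start.
- blue_knob (a point): the blue knob, of the same form and at the same height, on the other, otherwise like dial, which is to be left as it is (its knob may move less than 10 mm).

How it is judged:
By the outcome, as a careful person would: the job done as asked, in the order asked, and still so for the second after the job is handed in, with the robot touching nothing.
It also fails if it takes over 35 s, if anything falls off the work surface, if the arm or the gripper's body presses on something with over 40 N, if the wrist force passes 120 N, or if a joint passes its speed limit or range.

### The arm

A 6-joint arm with a two-finger parallel gripper is mounted at the origin on the work surface. World frame = base frame: x ahead of the robot, y to its left, z up, the work surface at z = 0. Lengths are in mm, angles in rad, forces in N, time in s.
With the tool pointing down it reaches from about 275 to 1000 mm from the base axis. Payload 8.4 kg.
Tool frame: the origin (TCP) lies midway between the tips of the shut fingers; the grasp point (between the pads) lies 19 mm behind it; z points along the fingers, y is the line along which they close (so a half turn about z gives the same grasp; the last joint's range is limited). The gripper opens to 85 mm and grips with 20 to 120 N. Pads are 22 mm wide; open, the fingers measure 114 mm over their backs; the gripper's body (76 mm by 85 mm) begins 54 mm behind the grasp point. The pads swing forward as they close: fully open they stand 13 mm farther back than shut.
Start: joints at [1.142, 0.353, 1.633, -0, 1.155, -0.002], TCP at [258.724, 568.937, 231.281] pointing down, gripper open.
Joint ranges: [-2.63, 2.63], [-0.92, 2.1], [0.06, 2.66], [-1.3, 4.44], [0, 2.69], [-3.02, 3.02]. Speed limits (rad/s): [2.22, 2.22, 2.79, 3.14, 3.14, 3.14].

### API

Orientations are given as [roll, pitch, yaw] about the fixed x, y, z axes, in that order (R = Rz(yaw) Ry(pitch) Rx(roll)).
In Python, from rig import r gives the robot as it stands.
- The arm moves only by the tool servo_tool, never from a script. Its argument "deltas" is a list of rows, each an object of numbers: "x", "y", "z": the shift along the world's x, y, z in mm; "rx", "ry", "rz": the turn, a rotation vector about the world's x, y, z in rad; "gripper": the gripper's target within -1 to 1 (fully open at 1, half-way at 0, shut at -1). A call has 1 to 10 rows; each row is the pose to reach, as a shift and turn from the pose commanded when the call began; what a row does not reach only later rows make up. A row lasts 1/10 s, in which the tool goes at most 50 mm and 8.59 degrees, less where a joint would pass 70% of its speed; a pose out of reach is approached as far as the arm can. A call with a gripper value outside its range is refused whole. The fingers move at their own pace and stop on an object; "newtons" is the grip in N (left out, the last holds). Time passes only in rows, so rows that repeat a pose let the fingers close. It gives the time, the measured TCP pose, the force, the opening and the grip force at its end, in the units of the state.
- r.sense(): the state, without advancing time (a new reading comes with each control period).
- r.grab_frame(name): name is "scene" or "top" or "wrist"; returns the picture (384x512x3 uint8, blue, green, red); there is no depth.
- r.camera_params(name): a dict with "mtx" (3x3 intrinsics, pixels), "D" ([k1, k2, p1, p2, k3] as OpenCV has them; the pictures are not rectified), "eye" and "orientation" of the camera in the world. Camera axes: x right, y down, z forward; pixel columns grow to the right and rows downward; lengths in mm; the calibration is good to about 2 mm. A picture is of the moment at which its call begins: read the wrist's pose just before it. camera_params takes no time and is no camera call; for the wrist camera it gives the pose at the moment of the call.
- r.sign_off(): hands the job in; it is judged then, once.
Trained networks look in the newest picture that a camera, given by its name, has taken for a name from the list of things; names that differ only in an ending like _2 or _b are one class to them, and where a whole thing is asked for, a point or a joint stands for the part that bears it (a point fixed in the world has none). Each returns a list of dicts, best first, with "conf" (0 to 1); they miss things now and then, are a little off and sometimes report something else, mostly with a low value. They report only what shows in the picture. A call takes as long as a camera call.
- r.recognise(name, camera): "box" ([left, top, width, height] in pixels, round what is visible of it).
The state is a dict: "clock": time; "qpos": joint angles; "qvel": joint speeds; "joint_efforts": joint torques, N m; "eef_pos": TCP position; "tcp_rot": TCP orientation; "contact_force": force on the tool from outside, world axes, zero at the start; "wrist_torque": the same for the moment, N m; "opening": opening from 0.0 (shut) to 1.0 (fully open); "grasp_force": force on a finger pad.
Only numpy, scipy, OpenCV 4.12 (cv2) and the standard library are available. Lean on these libraries where they do the work, as an engineer would, in place of code of your own. Each camera call takes 0.05 s, during which the arm holds its last target. There are 200 camera calls.

## Working session

There is one attempt and no reset: what is moved stays moved. The work goes in short steps, Python scripts to look and compute and a tool call to move; the robot and the scene stay as the last step left them, time stands still between calls to the robot, and variables do not carry over. Pictures are saved under pics/ and viewed, at most 10 in all, crops included, and the job is handed in when it is done.

Besides the shell and the picture viewer there is one more tool, called after "Request:" as name(argument=value, ...), one argument or row to a line, values as JSON. servo_tool: Moves the arm, as the interface text tells. Its arguments: {"type":"object","properties":{"deltas":{"type":"array","items":{"type":"object","properties":{"x":{"type":"number"},"y":{"type":"number"},"z":{"type":"number"},"rx":{"type":"number"},"ry":{"type":"number"},"rz":{"type":"number"},"gripper":{"type":"number"}}}},"newtons":{"type":"number"}},"required":["deltas"]}

```bash
mkdir -p pics; cat > h.py <<'E'
import numpy as np, cv2
from rig import r
def ray(cam,px):
    p=r.camera_params(cam); K=np.array(p["mtx"],float);D=np.array(p["D"],float)
    u=cv2.undistortPoints(np.array([[px]],float),K,D)[0,0]
    from scipy.spatial.transform import Rotation as R
    o=np.array(p["orientation"],float)
    M=o if o.shape==(3,3) else R.from_euler('xyz',o).as_matrix()
    return np.array(p["eye"],float), M@np.array([u[0],u[1],1])
def atz(cam,px,z):
    e,d=ray(cam,px); return e+d*(z-e[2])/d[2]
E
python3 - <<'E'
from h import *
print(r.camera_params("top"));print(r.camera_params("scene")["eye"])
for c in ("top","scene"):
    cv2.imwrite(f"pics/{c}1.png",r.grab_frame(c))
    for n in ("dial_red","red_knob","blue_knob"):
        for d in r.recognise(n,c)[:3]:
            b=d["box"];print(c,n,d,atz(c,(b[0]+b[2]/2,b[1]+b[3]/2),90).round(1))
print(r.sense())
E
```

```text
{'mtx': array([[351.56977199,   0.        , 256.55019888],
       [  0.        , 351.56977199, 193.82733338],
       [  0.        ,   0.        ,   1.        ]]), 'D': array([-0.00499814,  0.        ,  0.        ,  0.        ,  0.        ]), 'eye': array([438.49888583,  -8.20676345, 919.06831934]), 'orientation': array([-2.99177033,  0.01750737, -1.54864169])}
[920.53921608 195.42512796 679.81847935]
top dial_red {'box': [309.3, 179.5, 70.5, 63.8], 'conf': 0.73} [ 525.5 -199.3   90. ]
top blue_knob {'box': [144.3, 168.6, 63.7, 62.9], 'conf': 0.9} [544.5 200.8  90. ]
scene dial_red {'box': [138.4, 134.1, 72.3, 63.5], 'conf': 0.86} [ 554.4 -187.7   90. ]
scene red_knob {'box': [142.2, 137.4, 69.7, 59.7], 'conf': 0.67} [ 555.3 -180.3   90. ]
{'clock': 0.4, 'qpos': array([ 1.14161694e+00,  3.53112314e-01,  1.63350949e+00,  1.72300112e-05,
        1.15516254e+00, -2.40105188e-03]), 'qvel': array([-0.00134719,  0.00020359,  0.00124523, -0.0003197 ,  0.00123912,
        0.00109917]), 'joint_efforts': array([ 8.07998686e-05, -6.04550600e+01, -3.42009759e+01, -2.10088351e-04,
        3.80607860e-03, -1.77999584e-05]), 'eef_pos': array([258.68456892, 568.8900393 , 231.16385366]), 'tcp_rot': array([-3.14140100e+00, -1.62219397e-05,  2.71480736e+00]), 'contact_force': array([ 0.10260524,  0.80569008, -0.15251924]), 'wrist_torque': array([ 0.00503539, -0.04016551, -0.00087555]), 'grasp_force': 0.0, 'opening': 1.0028817529726113}
```

View pics/top1.png

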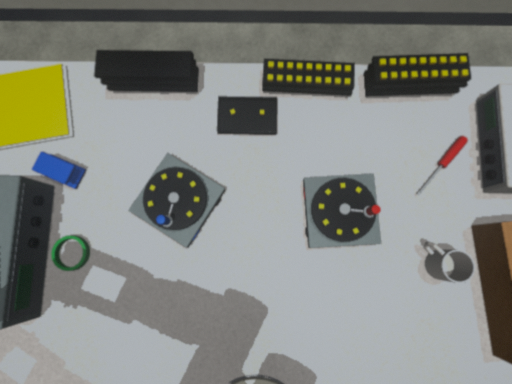

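View pics/scene1.png

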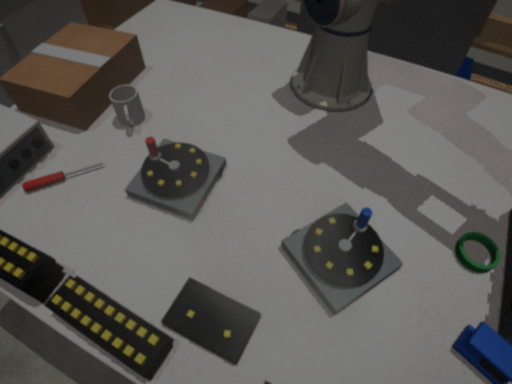

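The top picture shows the red knob at (376,210) and its dial's nut at (345,209). In the scene picture they are at (152,147) and (174,165). Next I refine these by colour.

```bash
cat >> h.py <<'E'
def redblob(img,x0,y0,x1,y1):
    h=cv2.cvtColor(img,cv2.COLOR_BGR2HSV)
    m=((h[...,0]<10)|(h[...,0]>170))&(h[...,1]>120)&(h[...,2]>50)
    ys,xs=np.nonzero(m[y0:y1,x0:x1]); return np.c_[xs+x0,ys+y0]
E
python3 - <<'E'
from h import *
t=cv2.imread("pics/top1.png");s=cv2.imread("pics/scene1.png")
a=redblob(t,355,195,395,225);b=redblob(s,135,125,170,165)
print(len(a),a.min(0),a.max(0),a.mean(0),len(b),b.min(0),b.max(0),b.mean(0))
for z in(90,95,114):print(z,atz("top",a.mean(0),z).round(1),atz("scene",b.mean(0),z).round(1))
# dial disc: dark+yellow within base
g=t[170:252,300:385]; hs=cv2.cvtColor(g,cv2.COLOR_BGR2HSV)
for cam,c in(("top",(345,209)),("scene",(174.5,165))):print(cam,atz(cam,c,63).round(1))
m=((hs[...,2]<60)).astype(np.uint8)
cs,_=cv2.findContours(m,cv2.RETR_EXTERNAL,cv2.CHAIN_APPROX_NONE)
c=max(cs,key=cv2.contourArea);e=cv2.fitEllipse(cv2.convexHull(c));print(e)
print(atz("top",(e[0][0]+300,e[0][1]+170),52).round(1))
w=cv2.resize(t[150:270,290:410],None,fx=5,fy=5,interpolation=cv2.INTER_CUBIC)
cv2.imwrite("pics/c1.png",w)
E
```

```text
75 [369 205] [379 213] [374.32       209.38666667] 41 [146 137] [153 143] [149.41463415 140.2195122 ]
90 [ 531.7 -269.3   90. ] [ 515.4 -287.1   90. ]
95 [ 531.1 -267.7   95. ] [ 518.8 -283.    95. ]
114 [ 529.  -261.7  114. ] [ 531.9 -267.4  114. ]
top [ 534.2 -206.7   63. ]
scene [ 535.6 -206.8   63. ]
((43.42695999145508, 39.42027282714844), (61.53106689453125, 63.69747543334961), 111.79447937011719)
[ 534.3 -205.4   52. ]
```

View pics/c1.png

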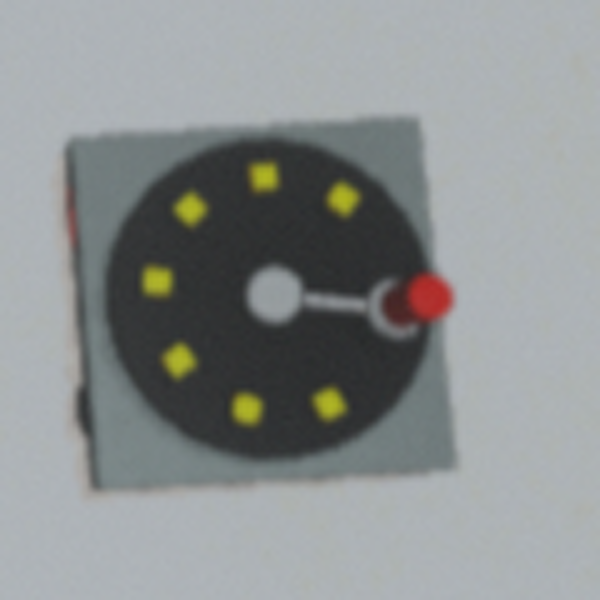

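In the enlarged crop the nut is at (275,295) and the knob top at (430,297), which are (345,209) and (376,209.4) in the full picture. That puts the axis at about (535,-206.5) and the knob at about (529,-266), a radius of 60 mm. Clockwise takes the knob towards -x first, then +y. I'll move above the knob now.

Request:
servo_tool(
  deltas=[
    {"x": 135,"y": -418,"z": 0},
    {"x": 135,"y": -418,"z": 0},
    {"x": 135,"y": -418,"z": 0},
    {"x": 135,"y": -418,"z": 0},
    {"x": 135,"y": -418,"z": 0},
    {"x": 135,"y": -418,"z": 0},
    {"x": 135,"y": -418,"z": 0},
    {"x": 135,"y": -418,"z": 0},
    {"x": 135,"y": -418,"z": 0},
    {"x": 135,"y": -418,"z": 0},
  ],
)

```text
invalid input
```

Request:
servo_tool(
  deltas=[
    {"x": 135,"y": -417,"z": -61},
    {"x": 135,"y": -417,"z": -61},
    {"x": 135,"y": -417,"z": -61},
    {"x": 135,"y": -417,"z": -61},
    {"x": 135,"y": -417,"z": -61},
    {"x": 135,"y": -417,"z": -61},
    {"x": 135,"y": -417,"z": -61},
    {"x": 135,"y": -417,"z": -61},
    {"x": 135,"y": -417,"z": -61},
    {"x": 135,"y": -417,"z": -61},
  ],
)

```text
invalid input
```

```bash
python3 - <<'E'
from h import *
s=r.sense();print(s["clock"],s["eef_pos"],s["tcp_rot"],s["contact_force"],s["qpos"])
im=r.grab_frame("wrist");cv2.imwrite("pics/w1.png",im)
a=redblob(im,0,0,512,384);print(len(a),np.median(a,0))
E
```

```text
0.4 [258.68456892 568.8900393  231.16385366] [-3.14140100e+00 -1.62219397e-05  2.71480736e+00] [ 0.10260524  0.80569008 -0.15251924] [ 1.14161694e+00  3.53112314e-01  1.63350949e+00  1.72300112e-05
  1.15516254e+00 -2.40105188e-03]
0 [nan nan]
  return _methods._mean(a, axis=axis, dtype=dtype,
  ret = um.true_divide(
```

View pics/w1.png

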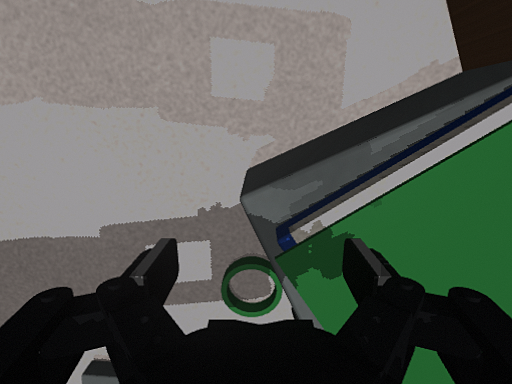

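The wrist camera still shows the start area, with the green ring at (252,286), because both moves were refused. I'll try one row with every field filled in.

Request:
servo_tool(
  deltas=[
    {"x": 15,"y": -45,"z": 0,"rx": 0,"ry": 0,"rz": 0,"gripper": 1},
  ],
  newtons=60,
)

```text
clock: 0.55
eef_pos: [273.2, 527.3, 231.3]
tcp_rot: [3.139, -0.001, 2.718]
contact_force: [1.0, -0.6, 0.4]
opening: 0.999
grasp_force: 0.0
```

Request:
servo_tool(
  deltas=[
    {"x": 15,"y": -45,"z": 0,"rx": 0,"ry": 0,"rz": 0,"gripper": 1},
    {"x": 30,"y": -90,"z": 0,"rx": 0,"ry": 0,"rz": 0,"gripper": 1},
    {"x": 45,"y": -135,"z": 0,"rx": 0,"ry": 0,"rz": 0,"gripper": 1},
    {"x": 60,"y": -180,"z": 0,"rx": 0,"ry": 0,"rz": 0,"gripper": 1},
    {"x": 75,"y": -225,"z": 0,"rx": 0,"ry": 0,"rz": 0,"gripper": 1},
    {"x": 90,"y": -270,"z": 0,"rx": 0,"ry": 0,"rz": 0,"gripper": 1},
    {"x": 105,"y": -315,"z": 0,"rx": 0,"ry": 0,"rz": 0,"gripper": 1},
    {"x": 120,"y": -360,"z": 0,"rx": 0,"ry": 0,"rz": 0,"gripper": 1},
    {"x": 135,"y": -405,"z": 0,"rx": 0,"ry": 0,"rz": 0,"gripper": 1},
    {"x": 150,"y": -450,"z": 0,"rx": 0,"ry": 0,"rz": 0,"gripper": 1},
  ],
  newtons=60,
)

```text
clock: 1.55
eef_pos: [424.1, 72.1, 231.7]
tcp_rot: [3.141, 0.001, 2.715]
contact_force: [0.7, 0.5, -0.0]
opening: 0.997
grasp_force: 0.0
```

Request:
servo_tool(
  deltas=[
    {"x": 14,"y": -45,"z": 0,"gripper": 1},
    {"x": 28,"y": -90,"z": 0,"gripper": 1},
    {"x": 42,"y": -135,"z": -10,"gripper": 1},
    {"x": 56,"y": -180,"z": -20,"gripper": 1},
    {"x": 70,"y": -225,"z": -30,"gripper": 1},
    {"x": 84,"y": -270,"z": -40,"gripper": 1},
    {"x": 98,"y": -315,"z": -50,"gripper": 1},
    {"x": 105,"y": -340,"z": -61,"gripper": 1},
    {"x": 105,"y": -340,"z": -61,"gripper": 1},
  ],
  newtons=60,
)

```text
invalid input
```

```bash
python3 - <<'E'
from h import *
s=r.sense();print(s["clock"],s["eef_pos"],s["tcp_rot"],s["contact_force"],s["qpos"])
im=r.grab_frame("wrist");cv2.imwrite("pics/w2.png",im)
a=redblob(im,0,0,512,384);print(len(a),np.median(a,0),a.min(0),a.max(0))
print(atz("wrist",np.median(a,0),110))
E
```

```text
1.55 [424.07760687  72.08536312 231.68877678] [3.14095001e+00 8.79991799e-04 2.71492107e+00] [ 0.70756787  0.46898473 -0.02719948] [ 1.64851080e-01  4.09794112e-02  2.02714746e+00  4.86673778e-05
  1.07237696e+00 -9.79297188e-01]
41 [190. 315.] [185 308] [196 323]
[527.46068249 -68.04361721 110.        ]
```

View pics/w2.png

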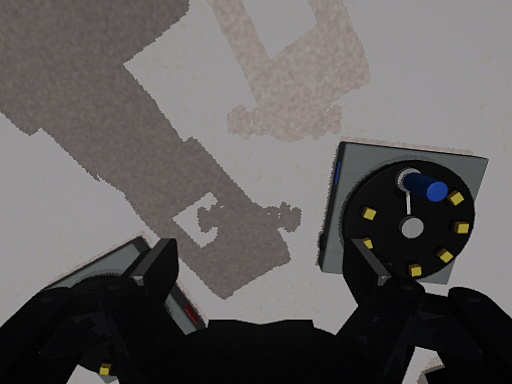

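This wrist picture shows the blue dial's nut at (412,228), and no red knob. It looks like every row needs all seven fields.

Request:
servo_tool(
  deltas=[
    {"x": 14,"y": -45,"z": 0,"rx": 0,"ry": 0,"rz": 0,"gripper": 1},
    {"x": 28,"y": -90,"z": 0,"rx": 0,"ry": 0,"rz": 0,"gripper": 1},
    {"x": 42,"y": -135,"z": -10,"rx": 0,"ry": 0,"rz": 0,"gripper": 1},
    {"x": 56,"y": -180,"z": -20,"rx": 0,"ry": 0,"rz": 0,"gripper": 1},
    {"x": 70,"y": -225,"z": -30,"rx": 0,"ry": 0,"rz": 0,"gripper": 1},
    {"x": 84,"y": -270,"z": -40,"rx": 0,"ry": 0,"rz": 0,"gripper": 1},
    {"x": 98,"y": -315,"z": -50,"rx": 0,"ry": 0,"rz": 0,"gripper": 1},
    {"x": 105,"y": -340,"z": -61,"rx": 0,"ry": 0,"rz": 0,"gripper": 1},
    {"x": 105,"y": -340,"z": -61,"rx": 0,"ry": 0,"rz": 0,"gripper": 1},
  ],
  newtons=60,
)

```text
clock: 2.5
eef_pos: [528.8, -268.9, 168.7]
tcp_rot: [-3.141, -0.001, 2.712]
contact_force: [0.7, 0.2, -0.4]
opening: 1.006
grasp_force: 0.0
```

```bash
python3 - <<'E'
from h import *
s=r.sense();print(s["clock"],s["eef_pos"],s["tcp_rot"],s["contact_force"],s["qpos"])
im=r.grab_frame("wrist");cv2.imwrite("pics/w3.png",im)
a=redblob(im,0,0,512,384);print(len(a),np.median(a,0),a.min(0),a.max(0))
print(atz("wrist",np.median(a,0),114))
E
```

```text
2.5 [ 528.78451637 -268.93165222  168.70872849] [-3.14107979e+00 -9.29758747e-04  2.71201483e+00] [ 0.7431417   0.21459674 -0.42849059] [-4.72700994e-01  3.70703325e-01  1.76002143e+00 -6.51674670e-04
  1.01177478e+00 -1.61357387e+00]
863 [263. 206.] [250 185] [277 224]
[ 525.2675846  -263.86165693  114.        ]
```

View pics/w3.png

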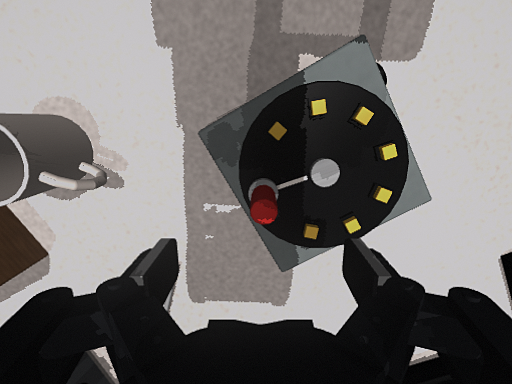

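The red knob is lined up between the fingers, with its top at (264,211). The nut is at (325,172).

```bash
python3 - <<'E'
from h import *
print(atz("wrist",(264,212),114),atz("wrist",(325,172),63),atz("wrist",(325,164.5),55))
E
```

```text
[ 529.94945297 -265.14684112  114.        ] [ 534.19171964 -204.91012099   63.        ] [ 529.67407394 -201.25751784   55.        ]
```

Request:
servo_tool(
  deltas=[
    {"x": 0,"y": 0,"z": -25,"rx": 0,"ry": 0,"rz": 0,"gripper": 1},
    {"x": 0,"y": 2,"z": -50,"rx": 0,"ry": 0,"rz": 0,"gripper": 1},
    {"x": 0,"y": 2,"z": -75,"rx": 0,"ry": 0,"rz": 0,"gripper": 1},
    {"x": 0,"y": 2,"z": -92,"rx": 0,"ry": 0,"rz": 0,"gripper": 1},
    {"x": 0,"y": 2,"z": -92,"rx": 0,"ry": 0,"rz": 0,"gripper": 1},
  ],
  newtons=60,
)

```text
clock: 3.05
eef_pos: [527.2, -262.0, 76.6]
tcp_rot: [3.141, -0.004, 2.716]
contact_force: [-0.2, 0.7, -0.2]
opening: 0.999
grasp_force: 0.0
```

Request:
servo_tool(
  deltas=[
    {"x": 1,"y": -1,"z": 0,"rx": 0,"ry": 0,"rz": 0,"gripper": -0.2},
    {"x": 1,"y": -1,"z": 0,"rx": 0,"ry": 0,"rz": 0,"gripper": -1},
    {"x": 1,"y": -1,"z": 0,"rx": 0,"ry": 0,"rz": 0,"gripper": -1},
    {"x": 1,"y": -1,"z": 0,"rx": 0,"ry": 0,"rz": 0,"gripper": -1},
    {"x": 1,"y": -1,"z": 0,"rx": 0,"ry": 0,"rz": 0,"gripper": -1},
    {"x": 1,"y": -1,"z": 0,"rx": 0,"ry": 0,"rz": 0,"gripper": -1},
    {"x": 1,"y": -1,"z": 0,"rx": 0,"ry": 0,"rz": 0,"gripper": -1},
    {"x": 1,"y": -1,"z": 0,"rx": 0,"ry": 0,"rz": 0,"gripper": -1},
  ],
  newtons=60,
)

```text
clock: 3.85
eef_pos: [530.6, -266.1, 79.4]
tcp_rot: [-3.141, 0.003, 2.715]
contact_force: [-1.8, -3.4, 5.8]
opening: 0.239
grasp_force: 58.7
```

```bash
python3 - <<'E'
from h import *
s=r.sense();print(s["clock"],s["eef_pos"],s["contact_force"],s["opening"],s["grasp_force"])
E
```

```text
3.85 [ 530.55703286 -266.09805473   79.37993217] [-1.79928035 -3.35488518  5.83177287] 0.23873174571349456 58.73783469200134
```

Gripped at 59 N with the opening matching the knob. I'll compute the clockwise arc waypoints.

```bash
python3 - <<'E'
import numpy as np
C=np.array([534.5,-206]);P=np.array([529.7,-265.1]);v=P-C
a0=np.arctan2(v[1],v[0]);R=np.hypot(*v)
f=lambda t:C+R*np.array([np.cos(a0-np.radians(t)),np.sin(a0-np.radians(t))])
for s in range(0,150,10):print(s,[list((f(s+d)-f(s)).round(1)) for d in(2.5,5,7.5,10)])
E
```

```text
0 [[np.float64(-2.6), np.float64(0.3)], [np.float64(-5.1), np.float64(0.6)], [np.float64(-7.7), np.float64(1.1)], [np.float64(-10.2), np.float64(1.7)]]
10 [[np.float64(-2.5), np.float64(0.7)], [np.float64(-4.9), np.float64(1.5)], [np.float64(-7.4), np.float64(2.4)], [np.float64(-9.7), np.float64(3.5)]]
20 [[np.float64(-2.3), np.float64(1.1)], [np.float64(-4.6), np.float64(2.4)], [np.float64(-6.8), np.float64(3.7)], [np.float64(-9.0), np.float64(5.1)]]
30 [[np.float64(-2.1), np.float64(1.5)], [np.float64(-4.1), np.float64(3.1)], [np.float64(-6.1), np.float64(4.8)], [np.float64(-8.0), np.float64(6.6)]]
40 [[np.float64(-1.8), np.float64(1.9)], [np.float64(-3.5), np.float64(3.8)], [np.float64(-5.2), np.float64(5.8)], [np.float64(-6.7), np.float64(7.9)]]
50 [[np.float64(-1.5), np.float64(2.1)], [np.float64(-2.8), np.float64(4.3)], [np.float64(-4.1), np.float64(6.6)], [np.float64(-5.2), np.float64(8.9)]]
60 [[np.float64(-1.1), np.float64(2.4)], [np.float64(-2.0), np.float64(4.8)], [np.float64(-2.9), np.float64(7.2)], [np.float64(-3.6), np.float64(9.7)]]
70 [[np.float64(-0.6), np.float64(2.
[... 463 characters left out ...]
.float64(1.5), np.float64(4.9)], [np.float64(2.4), np.float64(7.4)], [np.float64(3.5), np.float64(9.7)]]
110 [[np.float64(1.1), np.float64(2.3)], [np.float64(2.4), np.float64(4.6)], [np.float64(3.7), np.float64(6.8)], [np.float64(5.1), np.float64(9.0)]]
120 [[np.float64(1.5), np.float64(2.1)], [np.float64(3.1), np.float64(4.1)], [np.float64(4.8), np.float64(6.1)], [np.float64(6.6), np.float64(8.0)]]
130 [[np.float64(1.9), np.float64(1.8)], [np.float64(3.8), np.float64(3.5)], [np.float64(5.8), np.float64(5.2)], [np.float64(7.9), np.float64(6.7)]]
140 [[np.float64(2.1), np.float64(1.5)], [np.float64(4.3), np.float64(2.8)], [np.float64(6.6), np.float64(4.1)], [np.float64(8.9), np.float64(5.2)]]
```

Request:
servo_tool(
  deltas=[
    {"x": -2.6,"y": 0.3,"z": 0,"rx": 0,"ry": 0,"rz": 0,"gripper": -1},
    {"x": -5.1,"y": 0.6,"z": 0,"rx": 0,"ry": 0,"rz": 0,"gripper": -1},
    {"x": -7.7,"y": 1.1,"z": 0,"rx": 0,"ry": 0,"rz": 0,"gripper": -1},
    {"x": -10.2,"y": 1.7,"z": 0,"rx": 0,"ry": 0,"rz": 0,"gripper": -1},
  ],
  newtons=60,
)

```text
clock: 4.25
eef_pos: [520.5, -264.7, 79.4]
tcp_rot: [-3.141, 0.003, 2.715]
contact_force: [-0.2, -5.7, 5.7]
opening: 0.241
grasp_force: 58.8
```

Request:
servo_tool(
  deltas=[
    {"x": -2.5,"y": 0.7,"z": 0,"rx": 0,"ry": 0,"rz": 0,"gripper": -1},
    {"x": -4.9,"y": 1.5,"z": 0,"rx": 0,"ry": 0,"rz": 0,"gripper": -1},
    {"x": -7.4,"y": 2.4,"z": 0,"rx": 0,"ry": 0,"rz": 0,"gripper": -1},
    {"x": -9.7,"y": 3.5,"z": 0,"rx": 0,"ry": 0,"rz": 0,"gripper": -1},
  ],
  newtons=60,
)

```text
clock: 4.65
eef_pos: [510.5, -261.4, 79.4]
tcp_rot: [-3.14, 0.003, 2.715]
contact_force: [-1.4, -8.1, 7.7]
opening: 0.242
grasp_force: 58.9
```

Request:
servo_tool(
  deltas=[
    {"x": -2.3,"y": 1.1,"z": 0,"rx": 0,"ry": 0,"rz": 0,"gripper": -1},
    {"x": -4.6,"y": 2.4,"z": 0,"rx": 0,"ry": 0,"rz": 0,"gripper": -1},
    {"x": -6.8,"y": 3.7,"z": 0,"rx": 0,"ry": 0,"rz": 0,"gripper": -1},
    {"x": -9.0,"y": 5.1,"z": 0,"rx": 0,"ry": 0,"rz": 0,"gripper": -1},
  ],
  newtons=60,
)

```text
clock: 5.05
eef_pos: [501.1, -256.3, 79.4]
tcp_rot: [-3.14, 0.002, 2.715]
contact_force: [-3.0, -6.9, 8.3]
opening: 0.238
grasp_force: 59.0
```

Tangential drag so far is about 1.5 N, so the dial is turning freely. Most of the remaining force is radial.

Request:
servo_tool(
  deltas=[
    {"x": -2.1,"y": 1.5,"z": 0,"rx": 0,"ry": 0,"rz": 0,"gripper": -1},
    {"x": -4.1,"y": 3.1,"z": 0,"rx": 0,"ry": 0,"rz": 0,"gripper": -1},
    {"x": -6.1,"y": 4.8,"z": 0,"rx": 0,"ry": 0,"rz": 0,"gripper": -1},
    {"x": -8.0,"y": 6.6,"z": 0,"rx": 0,"ry": 0,"rz": 0,"gripper": -1},
  ],
  newtons=60,
)

```text
clock: 5.45
eef_pos: [492.5, -249.6, 79.3]
tcp_rot: [-3.14, 0.001, 2.715]
contact_force: [-6.5, -7.7, 12.2]
opening: 0.237
grasp_force: 59.3
```

Request:
servo_tool(
  deltas=[
    {"x": -1.8,"y": 1.9,"z": 0,"rx": 0,"ry": 0,"rz": 0,"gripper": -1},
    {"x": -3.5,"y": 3.8,"z": 0,"rx": 0,"ry": 0,"rz": 0,"gripper": -1},
    {"x": -5.2,"y": 5.8,"z": 0,"rx": 0,"ry": 0,"rz": 0,"gripper": -1},
    {"x": -6.7,"y": 7.9,"z": 0,"rx": 0,"ry": 0,"rz": 0,"gripper": -1},
  ],
  newtons=60,
)

```text
clock: 5.85
eef_pos: [485.4, -241.4, 79.3]
tcp_rot: [-3.14, 0.0, 2.715]
contact_force: [-7.9, -7.4, 12.8]
opening: 0.241
grasp_force: 59.5
```

Request:
servo_tool(
  deltas=[
    {"x": -2.0,"y": 1.9,"z": 0.5,"rx": 0,"ry": 0,"rz": 0,"gripper": -1},
    {"x": -3.8,"y": 4.0,"z": 1,"rx": 0,"ry": 0,"rz": 0,"gripper": -1},
    {"x": -5.1,"y": 6.3,"z": 1,"rx": 0,"ry": 0,"rz": 0,"gripper": -1},
    {"x": -6.2,"y": 8.6,"z": 1,"rx": 0,"ry": 0,"rz": 0,"gripper": -1},
  ],
  newtons=60,
)

```text
clock: 6.25
eef_pos: [479.5, -231.6, 79.4]
tcp_rot: [-3.141, -0.001, 2.715]
contact_force: [-3.6, -3.2, 6.2]
opening: 0.241
grasp_force: 59.0
```

Request:
servo_tool(
  deltas=[
    {"x": -1.1,"y": 2.4,"z": 0,"rx": 0,"ry": 0,"rz": 0,"gripper": -1},
    {"x": -2.0,"y": 4.8,"z": 0,"rx": 0,"ry": 0,"rz": 0,"gripper": -1},
    {"x": -2.9,"y": 7.2,"z": 0,"rx": 0,"ry": 0,"rz": 0,"gripper": -1},
    {"x": -3.6,"y": 9.7,"z": 0,"rx": 0,"ry": 0,"rz": 0,"gripper": -1},
  ],
  newtons=60,
)

```text
clock: 6.65
eef_pos: [476.3, -222.9, 79.5]
tcp_rot: [-3.14, 0.001, 2.716]
contact_force: [-4.0, -12.0, 3.5]
opening: 0.242
grasp_force: 58.9
```

The drag at 70° has jumped to about 10.5 N from 1.4 N at 60°. I'll carry on gently to confirm it.

Request:
servo_tool(
  deltas=[
    {"x": -0.3,"y": 1.3,"z": 0,"rx": 0,"ry": 0,"rz": 0,"gripper": -1},
    {"x": -0.6,"y": 2.5,"z": 0,"rx": 0,"ry": 0,"rz": 0,"gripper": -1},
    {"x": -0.9,"y": 3.8,"z": 0,"rx": 0,"ry": 0,"rz": 0,"gripper": -1},
    {"x": -1.2,"y": 5.0,"z": 0,"rx": 0,"ry": 0,"rz": 0,"gripper": -1},
  ],
  newtons=60,
)

```text
clock: 7.05
eef_pos: [475.1, -218.2, 79.5]
tcp_rot: [-3.14, 0.001, 2.716]
contact_force: [-4.7, -10.8, 4.9]
opening: 0.24
grasp_force: 58.9
```

Request:
servo_tool(
  deltas=[
    {"x": -0.2,"y": 1.3,"z": 0,"rx": 0,"ry": 0,"rz": 0,"gripper": -1},
    {"x": -0.4,"y": 2.6,"z": 0,"rx": 0,"ry": 0,"rz": 0,"gripper": -1},
    {"x": -0.6,"y": 3.9,"z": 0,"rx": 0,"ry": 0,"rz": 0,"gripper": -1},
    {"x": -0.7,"y": 5.2,"z": 0,"rx": 0,"ry": 0,"rz": 0,"gripper": -1},
  ],
  newtons=60,
)

```text
clock: 7.45
eef_pos: [474.3, -212.9, 79.5]
tcp_rot: [-3.14, 0.001, 2.716]
contact_force: [-5.4, -10.3, 4.1]
opening: 0.241
grasp_force: 59.0
```

Readings hold near 10 N, which is below the stated range of 13 to 19 N. I'll map the whole stretch before choosing where to stop.

Request:
servo_tool(
  deltas=[
    {"x": -0.2,"y": 2.6,"z": 0,"rx": 0,"ry": 0,"rz": 0,"gripper": -1},
    {"x": -0.3,"y": 5.2,"z": 0,"rx": 0,"ry": 0,"rz": 0,"gripper": -1},
  ],
  newtons=60,
)

```text
clock: 7.65
eef_pos: [473.9, -207.7, 79.5]
tcp_rot: [-3.14, 0.001, 2.716]
contact_force: [-4.5, -10.6, 5.1]
opening: 0.239
grasp_force: 59.0
```

Request:
servo_tool(
  deltas=[
    {"x": 0.1,"y": 2.6,"z": 0,"rx": 0,"ry": 0,"rz": 0,"gripper": -1},
    {"x": 0.2,"y": 5.1,"z": 0,"rx": 0,"ry": 0,"rz": 0,"gripper": -1},
  ],
  newtons=60,
)

```text
clock: 7.85
eef_pos: [474.0, -202.3, 79.5]
tcp_rot: [-3.14, 0.0, 2.716]
contact_force: [-4.8, -8.1, 5.4]
opening: 0.244
grasp_force: 59.0
```

Request:
servo_tool(
  deltas=[
    {"x": 0.3,"y": 2.6,"z": 0,"rx": 0,"ry": 0,"rz": 0,"gripper": -1},
    {"x": 0.6,"y": 5.1,"z": 0,"rx": 0,"ry": 0,"rz": 0,"gripper": -1},
  ],
  newtons=60,
)

```text
clock: 8.05
eef_pos: [474.6, -196.1, 79.4]
tcp_rot: [3.142, -0.001, 2.715]
contact_force: [-2.8, -0.9, 6.0]
opening: 0.241
grasp_force: 59.2
```

Request:
servo_tool(
  deltas=[
    {"x": 0.5,"y": 2.6,"z": 0,"rx": 0,"ry": 0,"rz": 0,"gripper": -1},
    {"x": 1.1,"y": 5.1,"z": 0,"rx": 0,"ry": 0,"rz": 0,"gripper": -1},
  ],
  newtons=60,
)

```text
clock: 8.25
eef_pos: [475.8, -190.7, 79.4]
tcp_rot: [3.141, -0.001, 2.715]
contact_force: [-2.0, -0.6, 6.2]
opening: 0.243
grasp_force: 59.3
```

The dial is free again from about 95°, so the stiff stretch runs from about 65° to 93°. The drag was lower than stated, so I'll check the rest of the range (up to 150°) for another spot before going back.

Request:
servo_tool(
  deltas=[
    {"x": 0.7,"y": 2.5,"z": 0,"rx": 0,"ry": 0,"rz": 0,"gripper": -1},
    {"x": 1.5,"y": 4.9,"z": 0,"rx": 0,"ry": 0,"rz": 0,"gripper": -1},
    {"x": 2.4,"y": 7.4,"z": 0,"rx": 0,"ry": 0,"rz": 0,"gripper": -1},
    {"x": 3.5,"y": 9.7,"z": 0,"rx": 0,"ry": 0,"rz": 0,"gripper": -1},
  ],
  newtons=60,
)

```text
clock: 8.65
eef_pos: [479.4, -181.0, 79.4]
tcp_rot: [3.141, -0.001, 2.715]
contact_force: [-1.9, -0.3, 5.9]
opening: 0.24
grasp_force: 59.3
```

Request:
servo_tool(
  deltas=[
    {"x": 1.1,"y": 2.3,"z": 0,"rx": 0,"ry": 0,"rz": 0,"gripper": -1},
    {"x": 2.4,"y": 4.6,"z": 0,"rx": 0,"ry": 0,"rz": 0,"gripper": -1},
    {"x": 3.7,"y": 6.8,"z": 0,"rx": 0,"ry": 0,"rz": 0,"gripper": -1},
    {"x": 5.1,"y": 9.0,"z": 0,"rx": 0,"ry": 0,"rz": 0,"gripper": -1},
  ],
  newtons=60,
)

```text
clock: 9.05
eef_pos: [484.5, -171.9, 79.4]
tcp_rot: [3.141, -0.001, 2.715]
contact_force: [-2.2, 0.3, 6.2]
opening: 0.238
grasp_force: 59.3
```

Request:
servo_tool(
  deltas=[
    {"x": 1.5,"y": 2.1,"z": 0,"rx": 0,"ry": 0,"rz": 0,"gripper": -1},
    {"x": 3.1,"y": 4.1,"z": 0,"rx": 0,"ry": 0,"rz": 0,"gripper": -1},
    {"x": 4.8,"y": 6.1,"z": 0,"rx": 0,"ry": 0,"rz": 0,"gripper": -1},
    {"x": 6.6,"y": 8.0,"z": 0,"rx": 0,"ry": 0,"rz": 0,"gripper": -1},
  ],
  newtons=60,
)

```text
clock: 9.45
eef_pos: [491.2, -163.9, 79.4]
tcp_rot: [3.141, -0.0, 2.715]
contact_force: [-1.6, -0.2, 5.6]
opening: 0.239
grasp_force: 59.3
```

Request:
servo_tool(
  deltas=[
    {"x": 1.9,"y": 1.8,"z": 0,"rx": 0,"ry": 0,"rz": 0,"gripper": -1},
    {"x": 3.8,"y": 3.5,"z": 0,"rx": 0,"ry": 0,"rz": 0,"gripper": -1},
    {"x": 5.8,"y": 5.2,"z": 0,"rx": 0,"ry": 0,"rz": 0,"gripper": -1},
    {"x": 7.9,"y": 6.7,"z": 0,"rx": 0,"ry": 0,"rz": 0,"gripper": -1},
  ],
  newtons=60,
)

```text
clock: 9.85
eef_pos: [499.1, -157.2, 79.4]
tcp_rot: [3.141, -0.0, 2.715]
contact_force: [-1.0, 1.4, 5.2]
opening: 0.238
grasp_force: 59.3
```

There is no other spot up to 140°, so the stretch runs from about 63° to 93°. I'll go back to its middle, near 78°.

Request:
servo_tool(
  deltas=[
    {"x": -4.1,"y": -3.2,"z": 0,"rx": 0,"ry": 0,"rz": 0,"gripper": -1},
    {"x": -7.9,"y": -6.7,"z": 0,"rx": 0,"ry": 0,"rz": 0,"gripper": -1},
    {"x": -11.4,"y": -10.6,"z": 0,"rx": 0,"ry": 0,"rz": 0,"gripper": -1},
    {"x": -14.5,"y": -14.7,"z": 0,"rx": 0,"ry": 0,"rz": 0,"gripper": -1},
    {"x": -17.2,"y": -19.1,"z": 0,"rx": 0,"ry": 0,"rz": 0,"gripper": -1},
    {"x": -19.6,"y": -23.7,"z": 0,"rx": 0,"ry": 0,"rz": 0,"gripper": -1},
    {"x": -21.6,"y": -28.5,"z": 0,"rx": 0,"ry": 0,"rz": 0,"gripper": -1},
    {"x": -23.1,"y": -33.4,"z": 0,"rx": 0,"ry": 0,"rz": 0,"gripper": -1},
    {"x": -24.2,"y": -38.5,"z": 0,"rx": 0,"ry": 0,"rz": 0,"gripper": -1},
    {"x": -24.8,"y": -43.6,"z": 0,"rx": 0,"ry": 0,"rz": 0,"gripper": -1},
  ],
  newtons=60,
)

```text
clock: 10.85
eef_pos: [474.1, -200.3, 79.5]
tcp_rot: [3.14, -0.001, 2.714]
contact_force: [0.9, 10.7, 8.8]
opening: 0.238
grasp_force: 59.8
```

Request:
servo_tool(
  deltas=[
    {"x": -0.1,"y": -2.6,"z": 0,"rx": 0,"ry": 0,"rz": 0,"gripper": -1},
    {"x": -0.2,"y": -5.1,"z": 0,"rx": 0,"ry": 0,"rz": 0,"gripper": -1},
    {"x": 0,"y": -7.7,"z": 0,"rx": 0,"ry": 0,"rz": 0,"gripper": -1},
    {"x": 0.1,"y": -10.3,"z": 0,"rx": 0,"ry": 0,"rz": 0,"gripper": -1},
    {"x": 0.3,"y": -12.4,"z": 0,"rx": 0,"ry": 0,"rz": 0,"gripper": -1},
    {"x": 0.3,"y": -12.4,"z": 0,"rx": 0,"ry": 0,"rz": 0,"gripper": -1},
    {"x": 0.3,"y": -12.4,"z": 0,"rx": 0,"ry": 0,"rz": 0,"gripper": -1},
  ],
  newtons=60,
)

```text
clock: 11.55
eef_pos: [474.2, -213.0, 79.5]
tcp_rot: [3.141, -0.001, 2.715]
contact_force: [-2.5, 4.4, 9.6]
opening: 0.241
grasp_force: 59.9
```

The dial stands at y ≈ -213, well inside the stiff stretch. Next I release and lift straight up.

Request:
servo_tool(
  deltas=[
    {"x": 0,"y": 0,"z": 0,"rx": 0,"ry": 0,"rz": 0,"gripper": 0.6},
    {"x": 0,"y": 0,"z": 0,"rx": 0,"ry": 0,"rz": 0,"gripper": 0.6},
    {"x": 0,"y": 0,"z": 0,"rx": 0,"ry": 0,"rz": 0,"gripper": 0.6},
    {"x": 0,"y": 0,"z": 0,"rx": 0,"ry": 0,"rz": 0,"gripper": 0.6},
    {"x": 0,"y": 0,"z": 0,"rx": 0,"ry": 0,"rz": 0,"gripper": 0.6},
    {"x": 0,"y": 0,"z": 0,"rx": 0,"ry": 0,"rz": 0,"gripper": 0.6},
  ],
  newtons=60,
)

```text
clock: 12.15
eef_pos: [474.6, -213.9, 79.2]
tcp_rot: [-3.142, -0.0, 2.715]
contact_force: [-0.2, -0.5, -0.4]
opening: 0.803
grasp_force: 0.0
```

Request:
servo_tool(
  deltas=[
    {"x": 0,"y": 0,"z": 20,"rx": 0,"ry": 0,"rz": 0,"gripper": 0.6},
    {"x": 0,"y": 0,"z": 40,"rx": 0,"ry": 0,"rz": 0,"gripper": 0.6},
    {"x": 0,"y": 0,"z": 70,"rx": 0,"ry": 0,"rz": 0,"gripper": 0.6},
    {"x": 0,"y": 0,"z": 100,"rx": 0,"ry": 0,"rz": 0,"gripper": 0.6},
    {"x": -30,"y": 40,"z": 130,"rx": 0,"ry": 0,"rz": 0,"gripper": 0.6},
    {"x": -50,"y": 80,"z": 150,"rx": 0,"ry": 0,"rz": 0,"gripper": 0.6},
    {"x": -80,"y": 110,"z": 150,"rx": 0,"ry": 0,"rz": 0,"gripper": 0.6},
    {"x": -100,"y": 150,"z": 150,"rx": 0,"ry": 0,"rz": 0,"gripper": 0.6},
    {"x": -100,"y": 150,"z": 150,"rx": 0,"ry": 0,"rz": 0,"gripper": 0.6},
  ],
  newtons=60,
)

```text
clock: 13.05
eef_pos: [371.6, -60.7, 229.2]
tcp_rot: [3.141, -0.001, 2.717]
contact_force: [-1.3, -0.3, -1.0]
opening: 0.8
grasp_force: 0.0
```

```bash
python3 - <<'E'
from h import *
im=r.grab_frame("top");s=r.sense();print(s["clock"],s["eef_pos"],s["contact_force"],s["opening"])
cv2.imwrite("pics/t2.png",im)
E
```

```text
13.1 [373.56034279 -62.3257552  229.55629358] [ 0.21541523  0.41011167 -0.27105803] 0.8029498732388326
```

View pics/t2.png

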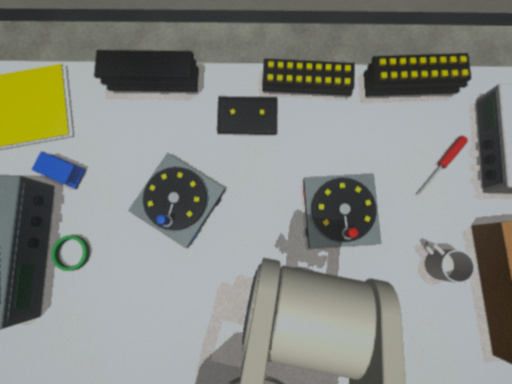

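The red knob is now at (352,232), roughly 80° clockwise of its start. The blue dial hasn't moved, and the arm is clear of everything.

```bash
python3 -c "
from rig import r
print(r.sign_off())"
```

```text
the job is handed in; nothing more can be done
None
```

The red dial is left about 80° clockwise of its start, near the middle of the stiff stretch I felt from about 63° to 93°; the drag there was only about 9 N above free turning, less than the stated 12 to 18 N, but there was no other stiff place up to 140°, the blue dial was not touched, and the job is handed in.

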